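# Load a staple strip into the bench stapler and shut the magazine cover

### The job

Load the full-length steel staple strip (green band) into the open magazine channel of the air stapler: push the orange spring follower back with the end of the strip, set the strip down flat on the channel floor behind the brass gate and let go, then slide the blue cover fully shut over it. The magazine is light work: go gently and never push the strip harder than about 20 N. Leave the short left-over strip and the other things on the bench where they are.

Things in the scene. Friction and masses are not known exactly. Their poses are not given: they have to be found in the camera images.
- stapler: Air stapling head fixed to the bench, 360 x 64 mm. Origin at bench height on the magazine's centre line; x points along the magazine towards gate and white air cylinder, z up; every x below is in this frame. The channel insert (floor, walls, gate, follower) is clamped by hand at an UNMEASURED shift d along x, -12 to +12 mm, fixed during the job: feel or see it.
- gate_nominal (a point): On the stapler at x = 0, channel floor height, 40 mm above the bench. The brass gate's inner face is really at x = d (d: see stapler); gate 4 mm thick, 7 mm above the floor. In front of it nothing is higher than the gate until the white cylinder at x = 45 mm (top 73 mm above the bench).
- walls_nominal (a point): On the stapler at x = -80 mm, floor height. Channel side walls: 12 mm above the floor, 14.6 mm apart inside, 4 mm thick, from x = d-12 to d and from d-98 to d-62 mm; between them the sides are open for fingertips, the floor (22.6 mm wide) runs on.
- follower_nominal (a point): On the stapler at x = -66 mm, floor height. The orange follower's face (12 mm wide, 1 to 30 mm above the floor) rests at x = d-66 mm. Its spring gives 3 N at rest + 0.3 N/mm towards the gate; hard stop 18 mm back (8.4 N), at d-84 mm, so an 80 mm strip clears the gate only in the last 4 mm of stroke. Let go, the strip is pushed against the gate.
- strip_mid (a point): Centre of the full staple strip: rigid steel-grey bar with green band, 80 mm long (its x), 12 wide (y), 32 high (z), 80 to 130 g, standing upright on the bench; either end first. Grip it across its width, mid-length, near its top, so that the fingertips stay above the channel walls. Loaded, its centre is 56 mm above the bench.
- cover (a joint): Travel of the blue sliding cover, m: 0 fully back, 0.132 shut against its stop; moves along the stapler's x with 3 N friction, stays where left. Inverted U, 108 mm long, 34 wide, top 80 mm, inside 75 mm above the bench; front edge at x = -118 mm + travel. Passes over a loaded strip with 3 mm to spare, strikes one that stands on the gate.
- cover_grip (a point): Centre of the black grip on top of the cover: upright block 16 mm along the stapler's x, 18 mm along y, 28 mm high (80 to 108 mm above the bench), at x = -138 mm + travel.
- stub_mid (a point): Centre of a left-over short brass-coloured strip with a red band, 34 x 12 x 32 mm, too short to load; leave it.
- coupler: Brass hose coupler standing upright, 28 mm across, 40 mm high; origin at its foot. Leave it.
- oil: Amber oil bottle, 56 mm across, 130 mm high; origin at its foot. Leave it.
- spanner: Spanner lying flat, 160 mm long along its x. Leave it.
- bowl: Clear filter bowl standing open, 64 mm across, 90 mm high; origin at its foot. Leave it.
- gauge: Black pressure gauge lying face up, 56 mm across, 22 mm high; origin under its centre. Leave it.
Things that resemble listed ones, but are neither listed nor needed, are in the scene too. Several things look just like the part that bears strip_mid: the one meant starts nearest to the robot's base.

How it is judged:
On the way, in this order (a step that is already met when the one before it is completed fails the run):
1. the strip lies flat on the channel floor between the follower and the gate, with the cover still back (z of strip_mid in the frame of stapler between 0.053 and 0.0585 m and x of strip_mid in the frame of stapler between -0.055 and -0.025 m and y of strip_mid in the frame of stapler between -0.003 and 0.003 m and angle between strip_mid's own z axis and vertical below 0.07 rad and angle between the x axis of strip_mid and the x axis of stapler, either way round below 0.08 rad and value of joint cover below 0.02 m), for 0.2 s.
2. the cover is fully shut over the loaded strip (z of strip_mid in the frame of stapler between 0.053 and 0.0585 m and x of strip_mid in the frame of stapler between -0.055 and -0.025 m and y of strip_mid in the frame of stapler between -0.003 and 0.003 m and angle between strip_mid's own z axis and vertical below 0.07 rad and angle between the x axis of strip_mid and the x axis of stapler, either way round below 0.08 rad and value of joint cover above 0.128 m), for 0.2 s.
At the end, for the whole second after the job is handed in: Strip at rest in the channel between follower and gate: centre within 3 mm of the magazine's centre line, 53 to 58.5 mm above the bench, 25 to 55 mm behind the stapler's origin, level within 4 and in line within 4.5 degrees; cover shut to within 4 mm of its stop (all of step 2 and linear speed of strip below 0.01 m/s); the robot touches nothing.
It fails at once if before it is down, the strip presses on the stapler (follower, gate, walls, cover) with more than 24 N (contact force between strip and stapler above 24 N and z of strip_mid in the frame of stapler above 0.06 m).
It fails at once if the strip is forced: its contact forces with the stapler (spring follower, gate, channel, cover), added up, pass 45 N (contact force between strip and stapler above 45 N).
It fails at once if the short strip or another thing on the bench is moved by more than 30 mm (distance of any of stub_mid, coupler, oil, spanner, bowl, gauge from where it was at the start of the episode above 0.03 m).
It also fails if it takes over 67 s, if anything falls off the work surface, if the arm or the gripper's body presses on something with over 40 N, if the wrist force passes 120 N, or if a joint passes its speed limit or range.

### The arm

A 7-joint arm with a two-finger parallel gripper is mounted at the origin on the work surface. World frame = base frame: x ahead of the robot, y to its left, z up, the work surface at z = 0. Lengths are in m, angles in rad, forces in N, time in s.
With the tool pointing down it reaches from about 0.35 to 0.9 m from the base axis. Payload 8.1 kg.
Tool frame: the origin (TCP) lies between the finger pads; the fingertips stand 25 mm ahead of it and the grasp point (between the pads) lies 6 mm ahead of it; z points along the fingers, y is the direction in which the jaws open and shut (so a half turn about z gives the same grasp; the last joint's range is limited). The gripper opens to 92 mm and grips with 3 to 60 N. Pads are 19 mm wide; open, the fingers measure 130 mm over their backs; the gripper's body (75 mm by 190 mm) begins 47 mm behind the grasp point.
Start: joints at [1.147, 0.434, 0.025, 1.573, -0.012, 1.134, -0.075], TCP at [0.197, -0.593, 0.252] pointing down, gripper open.
Joint ranges: [-2.62, 2.62], [-0.44, 2.09], [-1.27, 1.32], [0.08, 2.57], [-1.32, 4.46], [0.12, 2], [-2.74, 2.74]. Speed limits (rad/s): [2.22, 2.22, 3.01, 3.01, 3.14, 3.14, 3.14].

### API

Orientations are given as a rotation vector (axis times angle).
In Python, from cell import * gives the robot as it stands.
- The arm moves only by the shell command python3 -m jog 'ROWS' [FORCE]. ROWS is JSON, one flat list of numbers, 5 for each row, row after row: the finger opening in mm, from 0 to 91.8, then the shift along the tool's x, y, z in units of 40 mm (1.0 is 40 mm), then the turn about the tool's z in units of 6 degrees (1.0 is 6 degrees). A call has 1 to 20 rows; each row shifts and turns the pose as measured when the row begins, along the tool's axes as they then stand; what a row does not reach is not made up. A row lasts 1/12 s, in which the tool goes at most 41.7 mm and 7.16 degrees, less where a joint would pass 70% of its speed; a pose out of reach is approached as far as the arm can. A call is refused whole if a number of a shift passes 1 or a number of a turn 1, either way. A call with a gripper value outside its range is refused whole. The fingers move at their own pace and stop on an object; FORCE is the grip in N (left out, the last holds). Time passes only in rows, so rows that do not move let the fingers close. It gives the time, the measured TCP pose, the force and the opening at its end, in the units of the state.
- observe(): the state, without advancing time (a new reading comes with each control period).
- get_image(name): name is "scene" or "side" or "wrist"; returns the picture (384x512x3 uint8, red, green, blue); there is no depth.
- camera_params(name): a dict with "intrinsics" (3x3 intrinsics, pixels), "xyz" and "orientation" of the camera in the world. Camera axes: x right, y down, z forward; pixel columns grow to the right and rows downward; lengths in m; the calibration is good to about 2 mm. A picture is of the moment at which its call begins: read the wrist's pose just before it. camera_params takes no time and is no camera call; for the wrist camera it gives the pose at the moment of the call.
- sign_off(): hands the job in, once; it reports no verdict.
The state is a dict: "clock": time; "joints": joint angles; "dq": joint speeds; "joint_efforts": joint torques, N m; "position": TCP position; "ee_rot": TCP orientation; "force": force on the tool from outside, world axes, zero at the start; "ft_torque": the same for the moment, N m; "width": opening from 0.0 (shut) to 1.0 (fully open).
Only numpy, scipy, OpenCV 4.12 (cv2) and the standard library are available. Lean on these libraries where they do the work, as an engineer would, in place of code of your own. Each camera call takes 0.05 s, during which the arm holds its last target. There are 200 camera calls.

## Working session

There is one attempt and no reset: what is moved stays moved. The work goes in short steps, Python scripts to look and compute and a shell command to move; the robot and the scene stay as the last step left them, time stands still between calls to the robot, and variables do not carry over. Pictures are saved under pics/ and viewed, about 8 in all and at most 12, crops included, and the job is handed in when it is done.

```bash
mkdir -p pics; ls; cat > h.py <<'E'
from cell import *
import numpy as np, cv2
from scipy.spatial.transform import Rotation as R
def cam(n):
    p=camera_params(n); o=np.array(p["orientation"],float)
    M=o if o.shape==(3,3) else (R.from_rotvec(o).as_matrix() if o.size==3 else R.from_quat(o).as_matrix())
    return np.array(p["intrinsics"]),np.array(p["xyz"]),M
def ray(c,u,v,z):
    K,t,M=c; d=M@np.linalg.inv(K)@np.array([u,v,1.]); return t+d*(z-t[2])/d[2]
def proj(c,P):
    K,t,M=c; q=K@(M.T@(np.asarray(P)-t)); return q[:2]/q[2]
def snap(n,f,crop=None,s=1):
    c=cam(n); im=get_image(n); cv2.imwrite("pics/raw_"+f,im[:,:,::-1]); np.save("pics/"+f+".npy",im)
    v=im[:,:,::-1]
    if crop: v=v[crop[1]:crop[3],crop[0]:crop[2]]
    cv2.imwrite("pics/"+f,cv2.resize(v,None,fx=s,fy=s)); return c,im
E
python3 - <<'E'
from h import *
s=observe(); print(s)
ims=[]
for n in("scene","side","wrist"):
    print(n,camera_params(n)); snap(n,n+"0.png")
E
```

```text
pics
{'clock': 0.0, 'joints': array([ 1.14741262,  0.43519923,  0.02499521,  1.57409147, -0.01157427,
        1.1340037 , -0.07505942]), 'dq': array([-0.00147035, -0.00094138,  0.00111365,  0.00112697,  0.00064698,
       -0.00035013, -0.00191209]), 'joint_efforts': array([-1.10456956e-04, -6.67854381e+01,  9.84919108e-01, -3.14465010e+01,
       -6.06178259e-02,  4.30789590e-02,  1.74933375e-04]), 'position': array([ 0.19684988, -0.59269472,  0.25096215]), 'ee_rot': array([-3.09979835e+00, -5.01429044e-01,  6.56899121e-04]), 'force': array([-0.45158592, -0.62953263, -0.27938764]), 'ft_torque': array([-0.02174804,  0.0005894 ,  0.00155009]), 'width': 0.9995117852615081}
scene {'intrinsics': array([[390.55469542,   0.        , 247.41546176],
       [  0.        , 390.55469542, 188.45864817],
       [  0.        ,   0.        ,   1.        ]]), 'xyz': array([1.23997428, 0.06258446, 0.98483677]), 'orientation': array([-1.85448364, -1.85668397,  0.61922491])}
side {'intrinsics': array([[410.4160074 ,   0.        , 250.06258559],
       [  0.        , 410.4160074 , 192.25597561],
       [  0.        ,   0.        ,   1.        ]]), 'xyz': array([0.40935646, 1.0837009 , 0.87059213]), 'orientation': array([-0.21873552,  2.75339145, -1.37269383])}
wrist {'intrinsics': array([[274.89927186,   0.        , 255.68613407],
       [  0.        , 274.89927186, 193.04334652],
       [  0.        ,   0.        ,   1.        ]]), 'xyz': array([ 0.27001039, -0.56882495,  0.38650194]), 'orientation': array([ 2.34887192, -1.696247  , -0.24780782])}
```

View pics/scene0.png

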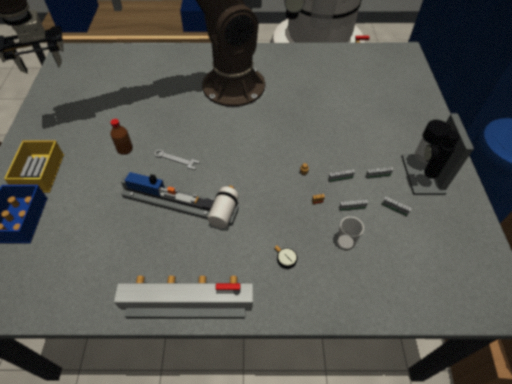

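View pics/side0.png

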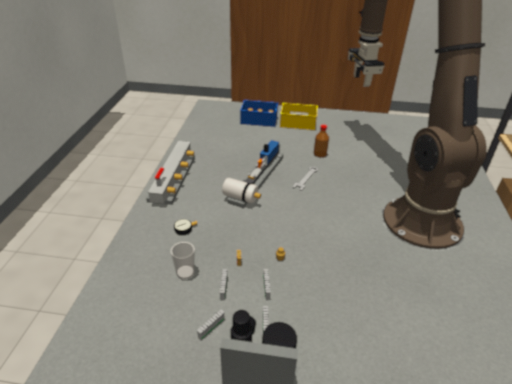

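Candidate strips in scene: (341,175), (379,172), (353,205), (397,206), plus the stub at (318,199) with a red or brass look. The choice is decided by distance to the base.

```bash
python3 - <<'E'
from h import *
c=cam("scene"); im=cv2.imread("pics/raw_scene0.png"); sd=cv2.imread("pics/raw_side0.png")
for n,u,v in(("a",341,175),("b",379,172),("c",353,205),("d",397,206),("stub",318,199),("base",235,90)):
    p=ray(c,u,v,.02); print(n,p.round(3),np.hypot(*p[:2]).round(3))
a=cv2.resize(im[150:225,290:420],None,fx=6,fy=6,interpolation=cv2.INTER_CUBIC)[:290*6//1,:780]
b=cv2.resize(im[160:235,115:245],None,fx=6,fy=6,interpolation=cv2.INTER_CUBIC)
v=np.vstack([a,b]); print(v.shape); cv2.imwrite("pics/z1.png",cv2.resize(v,None,fx=.66,fy=.66))
a=cv2.resize(sd[135:210,215:325],None,fx=7,fy=7,interpolation=cv2.INTER_CUBIC)
cv2.imwrite("pics/z2.png",a)
E
```

```text
a [0.469 0.352 0.02 ] 0.587
b [0.457 0.475 0.02 ] 0.659
c [0.583 0.372 0.02 ] 0.692
d [0.587 0.502 0.02 ] 0.772
stub [0.561 0.27  0.02 ] 0.623
base [0.056 0.009 0.02 ] 0.057
(900, 780, 3)
```

View pics/z1.png

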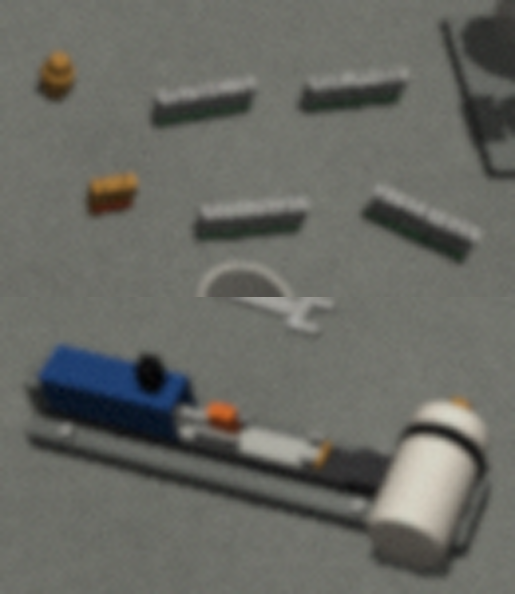

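View pics/z2.png

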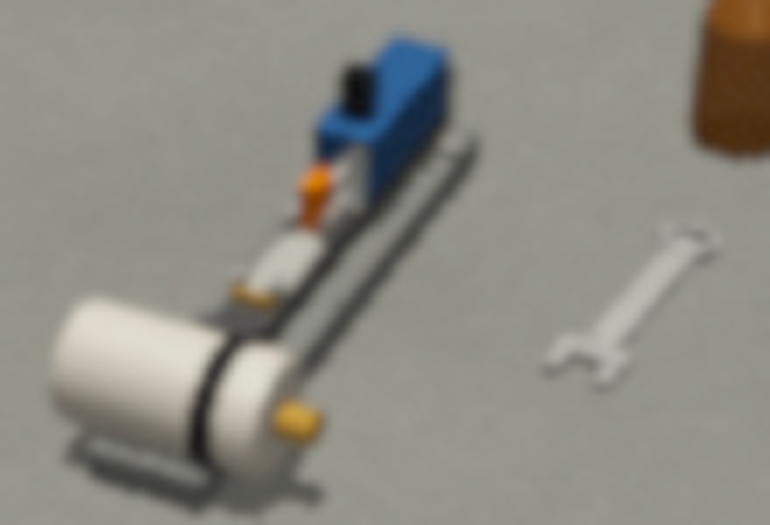

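Strip a at (341,175) is nearest the base (0.587 m), and it is steel-grey with a green band. In the crops the stapler's grip is at scene (153,179) and the gate at (196,200).

```bash
cat >> h.py <<'E'
def go(x,y,z,yaw=None):
    """delta to goal in tool axes, row units; yaw = world angle (deg) of tool y (mod 180)"""
    s=observe(); M=R.from_rotvec(s["ee_rot"]).as_matrix(); p=s["position"]
    d=M.T@(np.array([x,y,z])-p)
    ty=np.degrees(np.arctan2(M[1,1],M[0,1])); t=0
    if yaw is not None:
        e=(yaw-ty+90)%180-90; t=-e/6   # tool z down: +turn = world clockwise
    print("t",round(float(s["clock"]),2),"pos",p.round(4),"tooly yaw",ty.round(2),"tilt",M[:,2].round(4),"q7",s["joints"][6].round(2),"F",s["force"].round(1),"w",round(s["width"]*91.8,1))
    print("  units x,y,z",(d/.04).round(3),"turn units",np.round(t,2))
E
python3 - <<'E'
from h import *
c=cam("scene")
g=ray(c,152.9,178.9,.094); k=ray(c,196.3,199.6,.045); print(g,k, np.linalg.norm(k-g), np.degrees(np.arctan2(*(k-g)[1::-1])))
s=cam("side"); g2=ray(s,215+357/7,135+92/7,.094); k2=ray(s,215+252/7,135+295/7,.045);print(g2,k2,np.linalg.norm(k2-g2), np.degrees(np.arctan2(*(k2-g2)[1::-1])))
w=cam("wrist"); print(w[2].round(3)); M=R.from_rotvec(observe()["ee_rot"]).as_matrix(); print(M.round(3), (M.T@(w[1]-observe()["position"])).round(3), (M.T@w[2]).round(3))
m=(g+k)/2; go(m[0],m[1],.25,)
E
```

```text
[ 0.54212106 -0.21669273  0.094     ] [ 0.58108028 -0.09295568  0.045     ] 0.1386711116028692 72.52313448504091
[ 0.53963622 -0.20929629  0.094     ] [ 0.57587032 -0.08611887  0.045     ] 0.13742848059902574 73.60812629911274
[[ 0.314 -0.91  -0.271]
 [-0.949 -0.301 -0.089]
 [-0.001  0.285 -0.958]]
[[ 0.949  0.315 -0.   ]
 [ 0.315 -0.949  0.001]
 [-0.    -0.001 -1.   ]] [ 0.077  0.    -0.135] [[-0.001 -0.959 -0.285]
 [ 1.    -0.001  0.   ]
 [-0.001 -0.285  0.959]]
t 0.15 pos [ 0.1969 -0.5928  0.2511] tooly yaw -71.62 tilt [-5.0e-04  1.1e-03 -1.0e+00] q7 -0.08 F [-0.2  0.7 -0.3] w 91.6
  units x,y,z [12.104 -7.516  0.036] turn units 0
```

```bash
python3 -c "
from h import *
go(.57,-.118,.25,-16.8)"
python3 -m jog '[90,0.8,-0.5,0,0, 90,0.8,-0.5,0,0, 90,0.8,-0.5,0,0, 90,0.8,-0.5,0,0, 90,0.8,-0.5,0,0, 90,0.8,-0.5,0,0, 90,0.8,-0.5,0,0, 90,0.8,-0.5,0,0, 90,0.8,-0.5,0,0, 90,0.8,-0.5,0,0, 90,0.8,-0.5,0,0, 90,0.8,-0.5,0,0, 90,0.8,-0.5,0,0, 90,0.8,-0.5,0,0, 90,0.8,-0.5,0,0]'
python3 -c "
from h import *
go(.57,-.118,.20,-16.8)"
```

```text
t 0.15 pos [ 0.1969 -0.5928  0.2511] tooly yaw -71.62 tilt [-5.0e-04  1.1e-03 -1.0e+00] q7 -0.08 F [-0.2  0.7 -0.3] w 91.6
  units x,y,z [12.594 -8.324  0.037] turn units -9.14
clock: 1.4
position: [0.5656, -0.1475, 0.2454]
ee_rot: [-3.106, -0.47, 0.014]
force: [1.1, -1.0, 0.8]
width: 0.981
t 1.4 pos [ 0.5656 -0.1475  0.2454] tooly yaw -72.79 tilt [-8.7e-03 -8.0e-04 -1.0e+00] q7 -1.18 F [ 1.1 -1.   0.8] w 90.0
  units x,y,z [ 0.334 -0.671  1.134] turn units -9.33
```

```bash
python3 -m jog '[90,0.15,-0.3,0.5,0, 90,0.1,-0.3,0.5,0, 90,0,0,0,-1, 90,0,0,0,-1, 90,0,0,0,-1, 90,0,0,0,-1, 90,0,0,0,-1, 90,0,0,0,-1, 90,0,0,0,-1, 90,0,0,0,-1, 90,0,0,0,-1,90,0,0,0,-0.3,90,0,0,0,0]'
python3 - <<'E'
from h import *
go(.57,-.118,.20,-16.8)
c,im=snap("wrist","w1.png",None,1.5)
E
```

```text
clock: 2.48
position: [0.5719, -0.1053, 0.1991]
ee_rot: [-2.451, -1.945, 0.01]
force: [-0.0, -0.4, 0.5]
width: 0.981
t 2.48 pos [ 0.5719 -0.1053  0.1991] tooly yaw -13.14 tilt [-0.0132  0.0064 -0.9999] q7 -0.34 F [-0.  -0.4  0.5] w 90.1
  units x,y,z [-0.319  0.026 -0.024] turn units 0.61
```

View pics/w1.png

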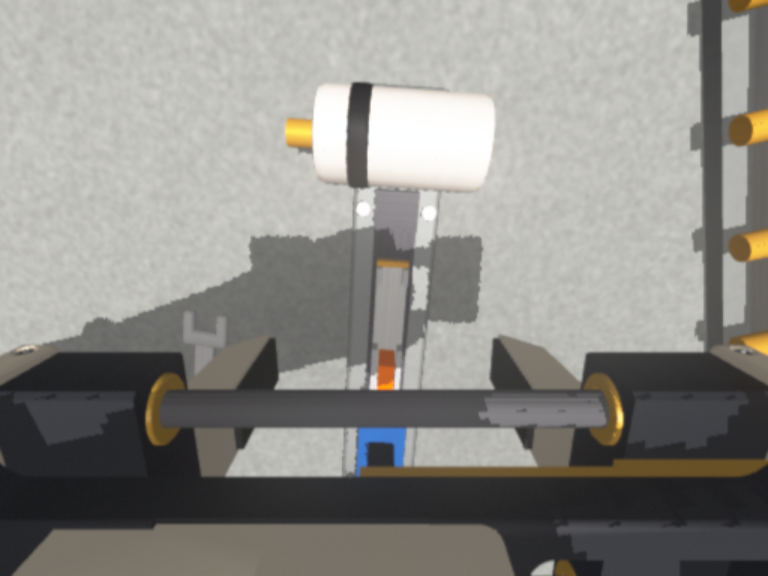

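The wrist view shows the brass gate at (393,264), the follower face at (386,350..378), and the cover at the bottom around (382,450), all in 1.5x pixels. I'll measure these precisely.

```bash
python3 - <<'E'
from h import *
im=np.load("pics/w1.png.npy"); c=cam("wrist")
hsv=cv2.cvtColor(im,cv2.COLOR_RGB2HSV).astype(int)
print("gate col",[tuple(im[r,262]) for r in range(170,182)])
print("gate row",[tuple(im[176,u]) for u in range(245,282,2)])
print("fol col",[(r,tuple(im[r,257])) for r in range(228,262,2)])
print("fol row237",[(u,tuple(im[237,u])) for u in range(246,270,2)])
print("fol row255",[(u,tuple(im[255,u])) for u in range(246,270,2)])
b=(hsv[...,0]>95)&(hsv[...,0]<125)&(hsv[...,1]>120)&(hsv[...,2]>100)
for r in range(284,314,4):
    u=np.where(b[r,200:300])[0]+200; print(r,u.min() if len(u) else 0,u.max() if len(u) else 0)
ys=np.where(b[:,200:300].sum(1)>20)[0];print("blue rows",ys.min(),ys.max())
E
```

```text
gate col [(np.uint8(83), np.uint8(81), np.uint8(82)), (np.uint8(83), np.uint8(80), np.uint8(81)), (np.uint8(92), np.uint8(86), np.uint8(82)), (np.uint8(111), np.uint8(94), np.uint8(74)), (np.uint8(146), np.uint8(112), np.uint8(66)), (np.uint8(170), np.uint8(128), np.uint8(67)), (np.uint8(172), np.uint8(130), np.uint8(68)), (np.uint8(172), np.uint8(135), np.uint8(84)), (np.uint8(168), np.uint8(150), np.uint8(126)), (np.uint8(165), np.uint8(161), np.uint8(155)), (np.uint8(164), np.uint8(162), np.uint8(158)), (np.uint8(164), np.uint8(161), np.uint8(157))]
gate row [(np.uint8(119), np.uint8(120), np.uint8(118)), (np.uint8(116), np.uint8(116), np.uint8(114)), (np.uint8(81), np.uint8(79), np.uint8(80)), (np.uint8(137), np.uint8(110), np.uint8(75)), (np.uint8(171), np.uint8(129), np.uint8(68)), (np.uint8(173), np.uint8(130), np.uint8(71)), (np.uint8(173), np.uint8(131), np.uint8(71)), (np.uint8(173), np.uint8(131), np.uint8(69)), (np.uint8(172), np.uint8(130), np.uint8(68)), (np.uint8(172), np.uint8(130), np.uint8(68)), (np.uint8(171), np.uint8(128), np.uint8(67)), (np.uint8(171), np.uint8(
[... 1957 characters left out ...]
, (248, (np.uint8(239), np.uint8(235), np.uint8(235))), (250, (np.uint8(241), np.uint8(237), np.uint8(234))), (252, (np.uint8(202), np.uint8(111), np.uint8(65))), (254, (np.uint8(206), np.uint8(102), np.uint8(41))), (256, (np.uint8(208), np.uint8(103), np.uint8(42))), (258, (np.uint8(214), np.uint8(107), np.uint8(40))), (260, (np.uint8(247), np.uint8(138), np.uint8(30))), (262, (np.uint8(222), np.uint8(153), np.uint8(122))), (264, (np.uint8(238), np.uint8(235), np.uint8(235))), (266, (np.uint8(183), np.uint8(178), np.uint8(180))), (268, (np.uint8(141), np.uint8(139), np.uint8(141)))]
284 0 0
288 239 269
292 239 269
296 239 269
300 238 268
304 238 268
308 238 268
312 238 239
blue rows 285 295
```

```bash
python3 - <<'E'
from h import *
c=cam("wrist")
G=ray(c,261.7,178.1,.047); F=ray(c,257.3,232.8,.041); Ft=ray(c,257,255.3,.070); Ft2=ray(c,257,243.7,.07)
B=[ray(c,(239+269)/2+.5,290,.08),ray(c,253.5,306,.08)]
C=ray(c,270,285,.08)
print(G,F,Ft,Ft2,B)
a=np.degrees(np.arctan2(*(G-F)[1::-1])); a2=np.degrees(np.arctan2(*(G-B[0])[1::-1])); a3=np.degrees(np.arctan2(*(G-B[1])[1::-1]));print(a,a2,a3)
u=np.array([np.cos(np.radians(a3)),np.sin(np.radians(a3)),0])
for p in(F,Ft,Ft2,C): print(((p-G)@u).round(4))
# edges of base plate in image
im=np.load("pics/w1.png.npy")
for r in (140,165,200): print(r,[int(im[r,k].mean()) for k in range(228,300,2)])
E
```

```text
[ 0.57787348 -0.09818674  0.047     ] [ 0.55797358 -0.16206364  0.041     ] [ 0.55491243 -0.17475668  0.07      ] [ 0.5580604  -0.16136498  0.07      ] [array([ 0.54408928, -0.20943038,  0.08      ]), array([ 0.5382825 , -0.22909761,  0.08      ])]
72.69635566006298 73.1066993463194 73.17326798371835
-0.0669
-0.0799
-0.0662
-0.1089
140 [204, 200, 195, 192, 158, 251, 254, 254, 254, 238, 187, 142, 143, 142, 143, 144, 144, 146, 146, 146, 146, 145, 146, 147, 147, 160, 212, 251, 254, 254, 254, 233, 169, 193, 192, 193]
165 [116, 114, 115, 106, 110, 121, 123, 122, 122, 123, 112, 84, 83, 85, 84, 83, 85, 85, 121, 117, 128, 129, 125, 114, 149, 132, 130, 134, 142, 125, 111, 114, 118, 119, 118, 117]
200 [108, 110, 107, 99, 112, 114, 115, 114, 113, 103, 75, 140, 157, 157, 155, 156, 158, 157, 155, 155, 155, 112, 79, 115, 189, 200, 200, 200, 171, 101, 108, 109, 110, 110, 110, 114]
```

Gate inner face is at world (0.578,-0.098), axis yaw is 73.1°, and the follower at -66 mm agrees (d ≈ -9). Next is the strip.

```bash
python3 -m jog '[90,0.78,-0.6,0,0, 90,0.78,-0.6,0,0, 90,0.78,-0.6,0,0, 90,0.78,-0.6,0,0, 90,0.78,-0.6,0,0, 90,0.78,-0.6,0,0, 90,0.78,-0.6,0,0, 90,0.78,-0.6,0,0, 90,0.78,-0.6,0,0, 90,0.78,-0.6,0,0, 90,0.6,-0.4,0,0,90,0,0,0,0,90,0,0,0,0]'
python3 - <<'E'
from h import *
go(.455,.30,.20)
c,im=snap("wrist","w2.png",None,1.5)
np.savez("pics/w2cam.npz",K=c[0],t=c[1],M=c[2])
E
```

```text
clock: 3.62
position: [0.3977, 0.2965, 0.2025]
ee_rot: [-2.487, -1.9, 0.006]
force: [1.5, -0.9, -0.4]
width: 0.979
t 3.62 pos [0.3977 0.2965 0.2025] tooly yaw -15.22 tilt [-0.0104  0.0073 -0.9999] q7 -1.23 F [ 1.5 -0.9 -0.4] w 89.8
  units x,y,z [0.46  1.359 0.048] turn units 0
```

View pics/w2.png

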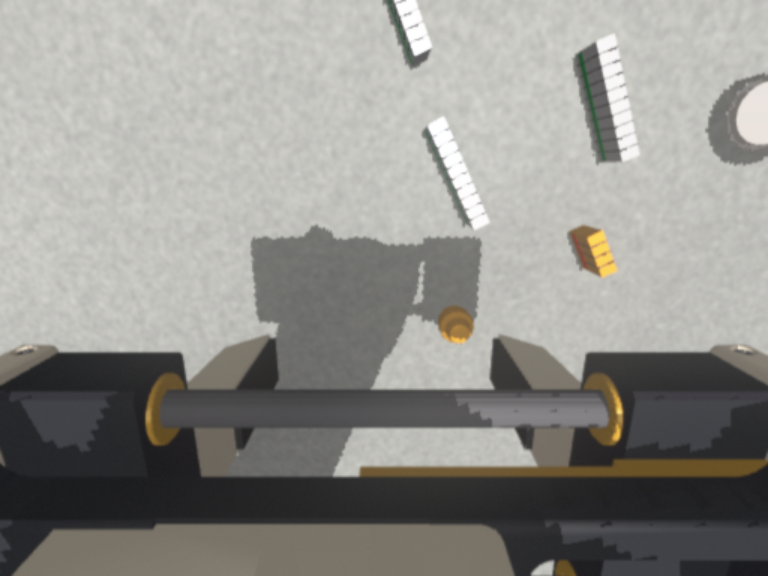

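The wanted strip's white top runs from (437,122) to (482,224). The coupler is at (456,325) and the stub at (595,252).

```bash
cat >> h.py <<'E'
def strip(im,c,roi,z,thr=225):
    x0,y0,x1,y1=roi; m=np.zeros(im.shape[:2],np.uint8); m[y0:y1,x0:x1]=(im.min(2)[y0:y1,x0:x1]>thr)
    m=cv2.morphologyEx(m,cv2.MORPH_CLOSE,np.ones((5,5)))
    k=max(cv2.findContours(m,0,1)[0],key=cv2.contourArea)
    P=np.array([ray(c,u,v,z)[:2] for u,v in k[:,0]])
    r=cv2.minAreaRect((P*1000).astype(np.float32)); b=cv2.boxPoints(r)
    e=max((b[1]-b[0],b[2]-b[1]),key=np.linalg.norm); yaw=np.degrees(np.arctan2(e[1],e[0]))%180
    print("strip c",np.round(r[0],1),"size",np.round(r[1],1),"yaw",yaw.round(2)); return np.array(r[0])/1000,yaw
E
python3 - <<'E'
from h import *
im=np.load("pics/w2.png.npy"); d=np.load("pics/w2cam.npz"); c=(d["K"],d["t"],d["M"])
p,y=strip(im,c,(270,70,335,160),.032,205)
go(p[0],p[1],.15,y-90)
co=ray(c,456/1.5,325/1.5,.04); print("coupler",co)
E
```

```text
strip c [467.1 352.6] size [13.3 82.8] yaw 101.53
t 3.67 pos [0.3977 0.2967 0.2026] tooly yaw -15.23 tilt [-0.0104  0.008  -0.9999] q7 -1.23 F [ 0.3  0.9 -0.7] w 90.1
  units x,y,z [1.798 1.322 1.309] turn units -4.46
coupler [0.43939736 0.24412917 0.04      ]
```

```bash
python3 -m jog '[90,0.6,0.44,0.3,0, 90,0.6,0.44,0.3,0, 90,0.6,0.44,0.3,0, 60,0,0,0.4,-1, 60,0,0,0,-1, 60,0,0,0,-1, 60,0,0,0,-1, 60,0,0,0,-0.4, 60,0,0,0,0,60,0,0,0,0]'
python3 -c "
from h import *
go(.4671,.3526,.10,11.5)"
```

```text
clock: 4.5
position: [0.4805, 0.3369, 0.1444]
ee_rot: [-2.004, -2.413, 0.013]
force: [-0.0, 0.5, -0.2]
width: 0.65
t 4.5 pos [0.4805 0.3369 0.1444] tooly yaw 10.58 tilt [-0.0088 -0.0036 -1.    ] q7 -0.87 F [-0.   0.5 -0.2] w 59.7
  units x,y,z [ 0.45  -0.245  1.111] turn units -0.15
```

```bash
python3 -m jog '[50,0.45,-0.25,0.3,-0.15, 50,0.0,0,0.4,0, 50,0,0,0.4,0,50,0,0,0,0,50,0,0,0,0]'
python3 - <<'E'
from h import *
go(.4671,.3526,.037,11.5)
c,im=snap("wrist","w3.png",None,1.5)
p,y=strip(im,c,(150,60,380,380),.032,205)
E
```

```text
clock: 4.92
position: [0.4707, 0.3482, 0.1001]
ee_rot: [-2.01, -2.413, 0.012]
force: [-0.6, -0.2, 0.6]
width: 0.546
t 4.92 pos [0.4707 0.3482 0.1001] tooly yaw 10.4 tilt [-0.0054 -0.0052 -1.    ] q7 -0.94 F [-0.6 -0.2  0.6] w 50.1
  units x,y,z [ 0.13  -0.06   1.577] turn units -0.18
strip c [468.6 400.8] size [171.3 126.9] yaw 5.45
```

View pics/w3.png

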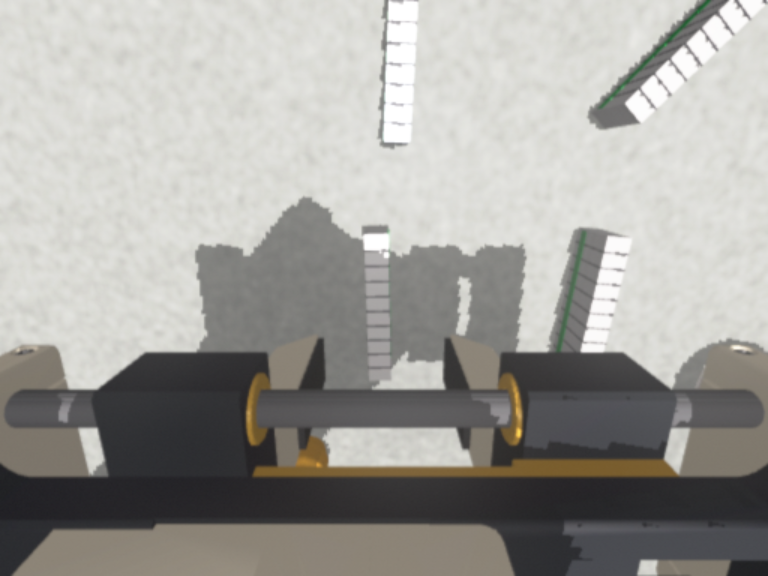

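The wrist crop shows the strip between the fingers, far end's top edge at about (376,232), with near end around row 382.

```bash
python3 - <<'E'
from h import *
c=cam("wrist"); im=np.load("pics/w3.png.npy")
print([(r,im[r,250].tolist()) for r in range(148,160)]); print([(r,im[r,252].tolist()) for r in range(246,260)])
for r in(158,190,220,240): print(r,[int(im[r,k].mean()) for k in range(236,266)])
s=observe(); T=R.from_rotvec(s["ee_rot"]).as_matrix()
for u,v in((250.8,154.7),(251.5,200),(252.8,240),(253,254)):
    print(u,v,ray(c,u,v,.032),(T.T@(ray(c,u,v,.032)-s["position"])*1000).round(1))
E
```

```text
[(148, [216, 217, 211]), (149, [205, 204, 199]), (150, [170, 168, 165]), (151, [134, 133, 132]), (152, [130, 129, 128]), (153, [131, 130, 129]), (154, [134, 133, 131]), (155, [174, 171, 170]), (156, [248, 247, 247]), (157, [255, 255, 255]), (158, [255, 255, 255]), (159, [255, 255, 255])]
[(246, [150, 146, 146]), (247, [162, 158, 157]), (248, [162, 158, 157]), (249, [162, 159, 157]), (250, [162, 159, 157]), (251, [163, 160, 158]), (252, [161, 158, 157]), (253, [153, 151, 149]), (254, [139, 139, 135]), (255, [140, 139, 136]), (256, [172, 171, 167]), (257, [202, 202, 196]), (258, [200, 200, 194]), (259, [159, 158, 155])]
158 [184, 185, 189, 212, 218, 220, 241, 254, 255, 255, 255, 255, 255, 255, 255, 255, 255, 255, 255, 255, 255, 255, 253, 234, 220, 218, 217, 214, 214, 212]
190 [123, 125, 124, 125, 124, 126, 128, 140, 163, 169, 170, 170, 170, 170, 170, 170, 170, 170, 170, 170, 170, 170, 166, 137, 129, 128, 129, 129, 129, 130]
220 [121, 122, 122, 122, 123, 123, 123, 124, 133, 155, 161, 162, 162, 162, 161, 162, 162, 162, 163, 163, 162, 162, 162, 158, 121, 119, 121, 121, 122, 123]
240 [121, 121, 122, 123, 124, 124, 124, 123, 126, 140, 155, 160, 160, 160, 160, 160, 161, 160, 160, 160, 161, 160, 160, 158, 136, 126, 125, 125, 138, 186]
250.8 154.7 [0.4583155  0.39215635 0.032     ] [45.9 -3.8 67.9]
251.5 200 [0.4650219  0.35744331 0.032     ] [10.6 -3.4 68. ]
252.8 240 [0.47207644 0.32385705 0.032     ] [-23.8  -2.6  68.2]
253 254 [0.47449523 0.31131421 0.032     ] [-36.5  -2.4  68.2]
```

```bash
python3 -m jog '[50,0.12,-0.08,0.35,-0.17, 50,0,0,0.4,0, 50,0,0,0.4,0, 50,0,0,0.35,0,50,0,0,0,0]'
python3 -c "
from h import *
go(.4664,.3517,.037,11.5)"
```

```text
clock: 5.38
position: [0.4689, 0.3534, 0.0409]
ee_rot: [1.991, 2.428, -0.0]
force: [0.0, -0.0, -0.5]
width: 0.548
t 5.38 pos [0.4689 0.3534 0.0409] tooly yaw 11.29 tilt [ 9.e-04 -1.e-03 -1.e+00] q7 -0.99 F [ 0.  -0.  -0.5] w 50.3
  units x,y,z [-0.029 -0.071  0.099] turn units -0.03
```

```bash
python3 -m jog '[50,-0.03,-0.07,0.1,0, 50,0,0,0,0, 0,0,0,0,0, 0,0,0,0,0, 0,0,0,0,0, 0,0,0,0,0, 0,0,0,0,0, 0,0,0,0,0]' 45
python3 -c "
from h import *
go(.4664,.3517,.037,11.5)"
python3 -m jog '[0,0,0,-0.3,0, 0,0,0,-0.6,0, 0,0,0,-0.8,0, 0,0,0,-0.8,0,0,0,0,-0.5,0]'
python3 -c "
from h import *
go(.572,-.118,.14,-16.9)"
```

```text
clock: 6.05
position: [0.4676, 0.3532, 0.0405]
ee_rot: [1.991, 2.427, 0.008]
force: [0.2, -0.2, 1.1]
width: 0.16
t 6.05 pos [0.4676 0.3532 0.0405] tooly yaw 11.28 tilt [ 0.0049  0.0023 -1.    ] q7 -1.0 F [ 0.2 -0.2  1.1] w 14.7
  units x,y,z [-0.032 -0.037  0.088] turn units -0.04
clock: 6.47
position: [0.464, 0.3506, 0.1626]
ee_rot: [-1.99, -2.43, 0.009]
force: [0.8, 0.1, -1.3]
width: 0.125
t 6.47 pos [0.464  0.3506 0.1626] tooly yaw 11.37 tilt [-0.0042 -0.004  -1.    ] q7 -0.89 F [ 0.8  0.1 -1.3] w 11.5
  units x,y,z [-12.015   0.341   0.602] turn units 4.71
```

```bash
python3 -m jog '[0,-0.9,0.02,0,0, 0,-0.9,0.02,0,0, 0,-0.9,0.02,0,0, 0,-0.9,0.02,0,0, 0,-0.9,0.02,0,0, 0,-0.9,0.02,0,0, 0,-0.9,0.02,0,0, 0,-0.9,0.02,0,0, 0,-0.9,0.02,0,0, 0,-0.9,0.02,0,0, 0,-0.9,0.02,0,0, 0,-0.9,0.02,0,0, 0,-0.5,0.02,0,0, 0,0,0,0,1, 0,0,0,0,1, 0,0,0,0,1, 0,0,0,0,1, 0,0,0,0,0.7, 0,0,0,0,0]'
python3 -c "
from h import *
go(.5721,-.1173,.14,-16.9)"
```

```text
clock: 8.05
position: [0.5688, -0.1082, 0.1844]
ee_rot: [2.539, 1.847, 0.024]
force: [1.1, -0.5, -1.2]
width: 0.13
t 8.05 pos [ 0.5688 -0.1082  0.1844] tooly yaw -17.93 tilt [ 0.0136  0.0072 -0.9999] q7 -0.45 F [ 1.1 -0.5 -1.2] w 12.0
  units x,y,z [-0.204  0.137  1.109] turn units -0.17
```

```bash
python3 -m jog '[0,-0.15,0.14,0.5,-0.15, 0,-0.05,0,0.3,0, 0,0,0,0,0,0,0,0,0,0]'
python3 - <<'E'
from h import *
go(.5721,-.1173,.14,-16.9)
c,im=snap("wrist","w4.png",None,1.5)
E
```

```text
clock: 8.38
position: [0.5725, -0.1164, 0.1542]
ee_rot: [2.514, 1.877, 0.027]
force: [-0.4, -0.4, -0.8]
width: 0.125
t 8.38 pos [ 0.5725 -0.1164  0.1542] tooly yaw -16.5 tilt [ 0.016   0.0073 -0.9998] q7 -0.44 F [-0.4 -0.4 -0.8] w 11.4
  units x,y,z [-0.029 -0.007  0.354] turn units 0.07
```

View pics/w4.png

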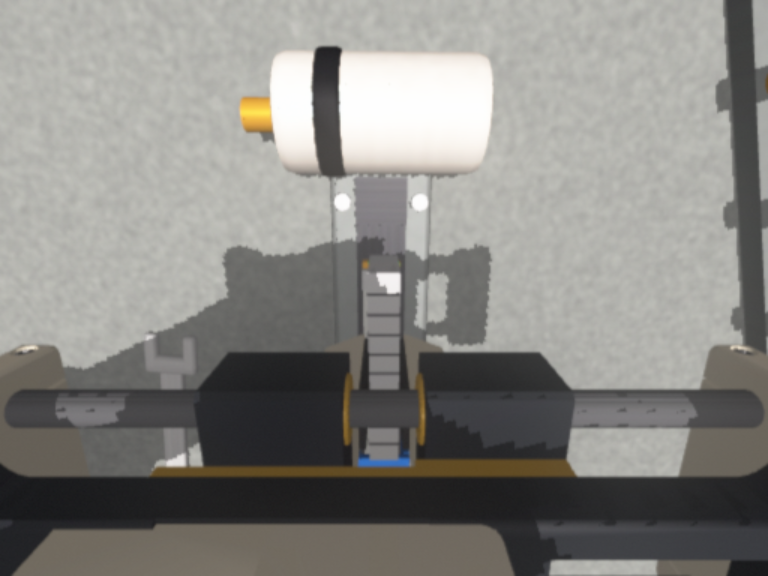

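Strip held straight; its front top edge is at about (383,271) and its back end at (384,459).

```bash
python3 - <<'E'
from h import *
c=cam("wrist"); im=np.load("pics/w4.png.npy"); s=observe(); T=R.from_rotvec(s["ee_rot"]).as_matrix()
print([(r,im[r,257].tolist()) for r in range(172,186)]); print([(r,im[r,255].tolist()) for r in range(298,312)])
for r in(190,210,235,300): print(r,[(k,int(im[r,k].mean())) for k in range(236,276)][::1])
# rays onto plane tool z = zt
def rt(u,v,zt):
    K,t,M=c; d=T.T@(M@np.linalg.inv(K)@np.array([u,v,1.])); o=T.T@(t-s["position"]); return ((o+d*(zt-o[2])/d[2])*1000).round(1)
for zt in(.0085,.006): print([rt(u,v,zt) for u,v in((255.5,180.7),(255.5,190),(256,235),(256,305.5))])
E
```

```text
[(172, [106, 105, 105]), (173, [108, 106, 106]), (174, [107, 105, 105]), (175, [108, 105, 105]), (176, [109, 106, 106]), (177, [107, 105, 104]), (178, [108, 106, 105]), (179, [107, 104, 103]), (180, [112, 110, 111]), (181, [157, 153, 154]), (182, [224, 221, 220]), (183, [244, 241, 241]), (184, [245, 243, 243]), (185, [245, 242, 242])]
[(298, [129, 126, 126]), (299, [130, 127, 127]), (300, [130, 127, 126]), (301, [130, 127, 125]), (302, [130, 127, 125]), (303, [130, 127, 125]), (304, [129, 127, 126]), (305, [126, 126, 129]), (306, [106, 123, 154]), (307, [70, 117, 184]), (308, [56, 115, 194]), (309, [57, 112, 192]), (310, [68, 105, 162]), (311, [87, 88, 99])]
190 [(236, 110), (237, 107), (238, 84), (239, 72), (240, 78), (241, 115), (242, 136), (243, 140), (244, 140), (245, 141), (246, 141), (247, 140), (248, 141), (249, 141), (250, 141), (251, 141), (252, 150), (253, 201), (254, 214), (255, 212), (256, 181), (257, 229), (258, 241), (259, 242), (260, 242), (261, 241), (262, 242), (263, 242), (264, 242), (265, 240), (266, 218), (267, 131), (268, 82), (269, 84), (270, 104), (271, 110), (
[... 965 characters left out ...]
(275, 106)]
300 [(236, 91), (237, 92), (238, 90), (239, 70), (240, 56), (241, 54), (242, 63), (243, 106), (244, 127), (245, 131), (246, 130), (247, 127), (248, 127), (249, 127), (250, 127), (251, 127), (252, 127), (253, 128), (254, 126), (255, 127), (256, 127), (257, 127), (258, 127), (259, 127), (260, 127), (261, 126), (262, 127), (263, 127), (264, 125), (265, 101), (266, 70), (267, 54), (268, 51), (269, 52), (270, 56), (271, 57), (272, 76), (273, 93), (274, 98), (275, 98)]
[array([40.9, -0.1,  8.5]), array([35.7, -0.1,  8.5]), array([8.9, 0.2, 8.5]), array([-39.1,   0.1,   8.5])]
[array([41.5, -0.1,  6. ]), array([36.4, -0.1,  6. ]), array([10.1,  0.2,  6. ]), array([-37. ,   0.1,   6. ])]
```

```bash
cat >> h.py <<'E'
G=np.array([.5779,-.0982]); U=np.array([.2904,.9569]); N=np.array([-.9569,.2904])
def rel():
    s=observe(); q=s["position"][:2]-G; T=R.from_rotvec(s["ee_rot"]).as_matrix(); z=s["position"][2]
    ax=np.degrees(np.arctan2(T[1,0],T[0,0]))
    print("t %.2f along %.1f lat %.1f z %.1f mm yaw %.2f (73.1) pitch %.2f roll %.2f Falong %.1f Flat %.1f Fz %.1f w %.1f"%(s["clock"],q@U*1e3,q@N*1e3,z*1e3,ax,np.degrees(T[2,0]),np.degrees(T[2,1]),s["force"][:2]@U,s["force"][:2]@N,s["force"][2],s["width"]*91.8))
E
python3 -m jog '[0,0,0,0.5,0.05, 0,0,0,0.4,0, 0,0,0,0.35,0, 0,0,0,0.15,0,0,0,0,0,0]'
python3 -c "
from h import *
rel()"
```

```text
clock: 8.85
position: [0.5754, -0.1143, 0.1007]
ee_rot: [2.514, 1.873, 0.034]
force: [-1.2, 0.6, -1.6]
width: 0.127
t 8.85 along -16.1 lat -2.3 z 100.7 mm yaw 73.39 (73.1) pitch 0.77 roll 1.04 Falong 0.3 Flat 1.3 Fz -1.6 w 11.7
```

```bash
python3 -m jog '[0,-0.08,-0.06,0.12,0.05, 0,0,0,0.08,0, 0,0,0,0,0]'
python3 -c "
from h import *
rel()"
python3 -m jog '[0,-0.12,0,0,0, 0,-0.12,0,0,0, 0,0,0,0,0]'
python3 -c "
from h import *
rel()"
```

```text
clock: 9.1
position: [0.5727, -0.1164, 0.0939]
ee_rot: [2.518, 1.867, 0.036]
force: [0.0, 0.1, 0.1]
width: 0.129
t 9.10 along -18.9 lat -0.3 z 93.9 mm yaw 73.11 (73.1) pitch 0.80 roll 1.11 Falong 0.1 Flat -0.0 Fz 0.1 w 11.8
clock: 9.35
position: [0.5703, -0.1252, 0.095]
ee_rot: [2.516, 1.868, 0.039]
force: [0.1, 3.2, -2.8]
width: 0.126
t 9.35 along -28.0 lat -0.5 z 95.0 mm yaw 73.18 (73.1) pitch 0.89 roll 1.19 Falong 3.1 Flat 0.9 Fz -2.8 w 11.6
```

```bash
python3 -m jog '[0,-0.1,0,0.03,0, 0,-0.1,-0.01,0,0, 0,-0.06,0,0,0, 0,0,0,0,0]'
python3 -c "
from h import *
rel()"
```

```text
clock: 9.68
position: [0.5683, -0.1306, 0.0949]
ee_rot: [2.516, 1.873, 0.05]
force: [0.8, 6.2, -2.2]
width: 0.124
t 9.68 along -33.7 lat -0.2 z 94.9 mm yaw 73.36 (73.1) pitch 1.29 roll 1.30 Falong 6.1 Flat 1.0 Fz -2.2 w 11.4
```

```bash
python3 -m jog '[0,-0.1,0,0.0,0.04, 0,-0.08,0,0,0, 0,0,0,0,0,0,0,0,0,0]'
python3 -c "
from h import *
rel()"
```

```text
clock: 10.02
position: [0.5679, -0.1319, 0.0956]
ee_rot: [2.518, 1.875, 0.061]
force: [0.5, 5.2, -2.1]
width: 0.128
t 10.02 along -35.1 lat -0.2 z 95.6 mm yaw 73.36 (73.1) pitch 1.73 roll 1.37 Falong 5.1 Flat 1.0 Fz -2.1 w 11.7
```

```bash
python3 -m jog '[0,-0.13,0,0.0,0.04, 0,-0.13,0,0,0]'
python3 -c "
from h import *
rel()"
```

```text
clock: 10.18
position: [0.5663, -0.1374, 0.0958]
ee_rot: [-2.519, -1.875, -0.068]
force: [-0.7, 7.2, -1.9]
width: 0.13
t 10.18 along -40.9 lat -0.3 z 95.8 mm yaw 73.35 (73.1) pitch 2.02 roll 1.43 Falong 6.7 Flat 2.7 Fz -1.9 w 11.9
```

```bash
python3 -m jog '[0,-0.13,0,0.03,0.04]'
python3 - <<'E'
from h import *
rel(); c,im=snap("wrist","w5.png",None,1); rel()
v=cv2.resize(im[150:330,190:330,::-1],None,fx=4,fy=4)[:600]; cv2.imwrite("pics/z5.png",v)
E
```

```text
clock: 10.27
position: [0.5656, -0.1401, 0.095]
ee_rot: [-2.52, -1.871, -0.072]
force: [0.5, 9.3, 2.1]
width: 0.124
t 10.27 along -43.7 lat -0.4 z 95.0 mm yaw 73.23 (73.1) pitch 2.18 roll 1.47 Falong 9.0 Flat 2.2 Fz 2.1 w 11.4
t 10.32 along -44.6 lat -0.3 z 94.8 mm yaw 73.16 (73.1) pitch 2.17 roll 1.45 Falong 9.0 Flat 3.2 Fz 0.8 w 11.7
```

View pics/z5.png

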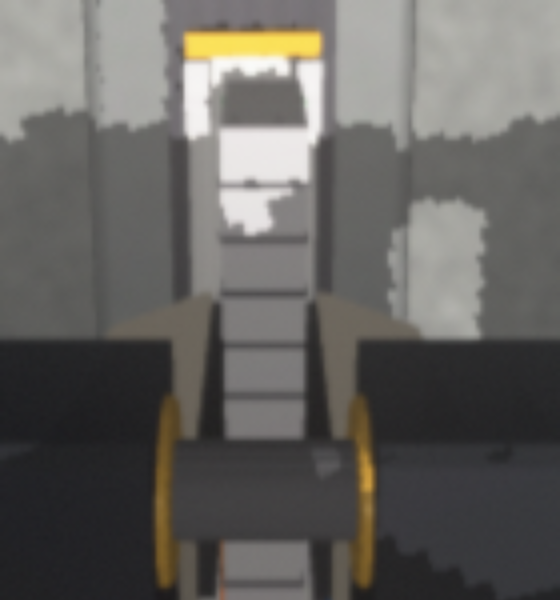

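Gate at crop rows 32–58 centred at column 253, strip front face at rows 79–125 centred at 263. So the strip is about 1.5 mm off to +tool y, and the front gap looks clear. I'll quantify both.

```bash
python3 - <<'E'
from h import *
rel(); c=cam("wrist")
f=lambda P:((P[:2]-G)@U*1e3, (P[:2]-G)@N*1e3)
print("gate",f(ray(c,190+253.5/4,150+58/4,.047)),"wall",f(ray(c,190+253/4,150+110/4,.052)))
for z in(.053,.055): print("front bottom",z,f(ray(c,190+263/4,150+79/4,z)))
print("front top",f(ray(c,190+264/4,150+126/4,.0863)))
E
```

```text
t 10.32 along -44.6 lat -0.3 z 94.8 mm yaw 73.16 (73.1) pitch 2.17 roll 1.45 Falong 9.0 Flat 3.2 Fz 0.8 w 11.7
gate (np.float64(-0.5982116794639386), np.float64(-0.04084235514659854)) wall (np.float64(-8.612754318112586), np.float64(0.1566324036976338))
front bottom 0.053 (np.float64(-3.2044427071625594), np.float64(-1.4992366308648262))
front bottom 0.055 (np.float64(-2.8667396579892346), np.float64(-1.447701110397293))
front top (np.float64(-4.057661137599387), np.float64(-0.7706387298157067))
```

```bash
python3 -m jog '[0,-0.07,-0.055,0.06,0.0]'
python3 -c "
from h import *
rel()"
python3 -m jog '[0,-0.08,-0.01,0.08,0.0]'
python3 -c "
from h import *
rel()"
```

```text
clock: 10.4
position: [0.5643, -0.1407, 0.0933]
ee_rot: [-2.519, -1.872, -0.078]
force: [4.4, 9.5, 3.6]
width: 0.127
t 10.40 along -44.7 lat 0.7 z 93.3 mm yaw 73.26 (73.1) pitch 2.35 roll 1.61 Falong 10.3 Flat -1.5 Fz 3.6 w 11.7
clock: 10.48
position: [0.5647, -0.1409, 0.091]
ee_rot: [-2.517, -1.875, -0.085]
force: [1.5, 11.1, 2.5]
width: 0.126
t 10.48 along -44.7 lat 0.2 z 91.0 mm yaw 73.39 (73.1) pitch 2.56 roll 1.76 Falong 11.0 Flat 1.8 Fz 2.5 w 11.6
```

```bash
python3 -m jog '[0,-0.06,-0.05,0.12,0.04, 0,-0.05,-0.02,0.12,0]'
python3 - <<'E'
from h import *
rel(); c,im=snap("wrist","w6.png",None,1); rel()
v=cv2.resize(im[150:300,190:330,::-1],None,fx=4,fy=4); cv2.imwrite("pics/z6.png",v)
E
```

```text
clock: 10.65
position: [0.5649, -0.1394, 0.0834]
ee_rot: [-2.518, -1.875, -0.099]
force: [-0.4, 9.8, 11.3]
width: 0.124
t 10.65 along -43.2 lat 0.5 z 83.4 mm yaw 73.40 (73.1) pitch 2.93 roll 2.11 Falong 9.3 Flat 3.2 Fz 11.3 w 11.4
t 10.70 along -43.0 lat 0.5 z 83.0 mm yaw 73.42 (73.1) pitch 2.95 roll 2.10 Falong 7.5 Flat 1.2 Fz 6.8 w 11.7
```

View pics/z6.png

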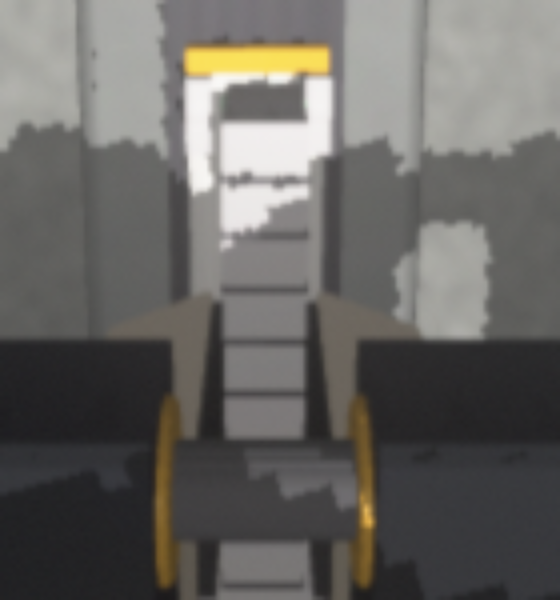

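Strip front is behind the gate and between the walls (strip columns 220–308, walls outside), with its back end touching the floor. I'll release now.

```bash
python3 -m jog '[0,-0.03,-0.01,0.04,0, 16,-0.02,0,0.0,0, 40,0,0,0,0, 40,0,0,0,0, 40,0,0,0,0]'
python3 - <<'E'
from h import *
rel(); c,im=snap("wrist","w7.png",None,1); rel()
v=cv2.resize(im[150:300,190:330,::-1],None,fx=4,fy=4); cv2.imwrite("pics/z7.png",v)
E
```

```text
clock: 11.12
position: [0.5667, -0.1408, 0.0843]
ee_rot: [2.514, 1.876, 0.105]
force: [-0.2, -0.1, 0.1]
width: 0.343
t 11.12 along -44.1 lat -1.6 z 84.3 mm yaw 73.52 (73.1) pitch 2.96 roll 2.44 Falong -0.1 Flat 0.1 Fz 0.1 w 31.5
t 11.17 along -44.1 lat -1.6 z 84.3 mm yaw 73.51 (73.1) pitch 2.96 roll 2.44 Falong -1.0 Flat 0.1 Fz 0.3 w 35.6
```

View pics/z7.png

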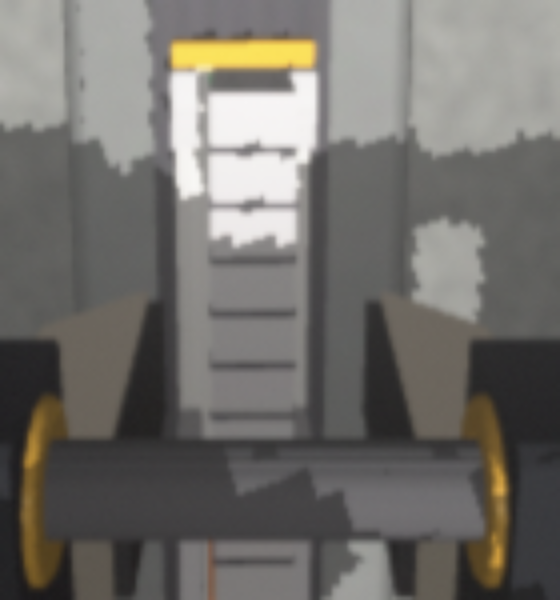

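The strip has moved forward against the gate (front face rows 70–92) and sits between the walls. I'll check its height by geometry.

```bash
python3 - <<'E'
from h import *
c=cam("wrist"); f=lambda P:np.round([(P[:2]-G)@U*1e3,(P[:2]-G)@N*1e3],1)
print("gate",f(ray(c,190+244/4,150+69/4,.047)))
for z in(.068,.072,.076): print(z,"front",f(ray(c,190+252/4,150+91/4,z)),"edge width at front",np.linalg.norm(f(ray(c,190+210/4,150+120/4,z))-f(ray(c,190+294.5/4,150+120/4,z))), "row y=415 lat", f(ray(c,190+252.5/4,150+415/4,z)))
E
python3 -m jog '[40,0,0,-0.3,0, 50,0,0,-0.6,0, 50,0,0,-0.6,0, 50,0,0,-0.6,0,50,0,0,0,0]'
python3 -c "
from h import *
rel()
P=G-U*.129
go(P[0],P[1],.15,-16.9)"
```

```text
gate [ 0.1 -0.1]
0.068 front [-0.  -0.7] edge width at front 12.100413216084812 row y=415 lat [-50.4  -0.9]
0.072 front [ 0.6 -0.6] edge width at front 11.800423721205947 row y=415 lat [-48.4  -0.7]
0.076 front [ 1.3 -0.4] edge width at front 11.6 row y=415 lat [-46.5  -0.6]
clock: 11.58
position: [0.5604, -0.1449, 0.1725]
ee_rot: [2.517, 1.877, 0.1]
force: [0.4, 0.2, -0.6]
width: 0.541
t 11.58 along -49.7 lat 3.2 z 172.5 mm yaw 73.47 (73.1) pitch 2.92 roll 2.20 Falong 0.4 Flat -0.3 Fz -0.6 w 49.6
t 11.58 pos [ 0.5604 -0.1449  0.1725] tooly yaw -16.64 tilt [ 0.0513  0.038  -0.998 ] q7 -0.34 F [ 0.4  0.2 -0.6] w 49.6
  units x,y,z [-2.008  0.051  0.463] turn units 0.04
```

```bash
python3 -m jog '[50,-0.6,0.03,0,0, 50,-0.6,0.02,0,0, 50,-0.5,0,0.1,0, 50,-0.2,0,0.1,0, 50,0,0,0.0,0]'
python3 - <<'E'
from h import *
rel(); P=G-U*.129
go(P[0],P[1],.111,-16.9)
c=cam("side");im=get_image("side")[:,:,::-1]
v=cv2.resize(im[100:220,215:345],None,fx=5,fy=5,interpolation=cv2.INTER_CUBIC); cv2.imwrite("pics/z8.png",v)
for x in(-.129,-.04): print([proj(c,np.r_[G+U*x,z]) for z in(.08,.108)])
E
```

```text
clock: 12.0
position: [0.5422, -0.2199, 0.1659]
ee_rot: [2.51, 1.876, 0.107]
force: [0.0, -0.1, -0.3]
width: 0.544
t 12.00 along -126.8 lat -1.2 z 165.9 mm yaw 73.63 (73.1) pitch 2.90 roll 2.62 Falong -0.1 Flat -0.0 Fz -0.3 w 49.9
t 12.0 pos [ 0.5422 -0.2199  0.1659] tooly yaw -16.5 tilt [ 0.0582  0.0357 -0.9977] q7 -0.2 F [ 0.  -0.1 -0.3] w 49.9
  units x,y,z [-0.123 -0.093  1.365] turn units 0.07
[array([266.0553023 , 149.68527607]), array([266.32620762, 143.1171435 ])]
[array([255.92788767, 161.31473564]), array([256.09232697, 154.58961334])]
```

View pics/z8.png

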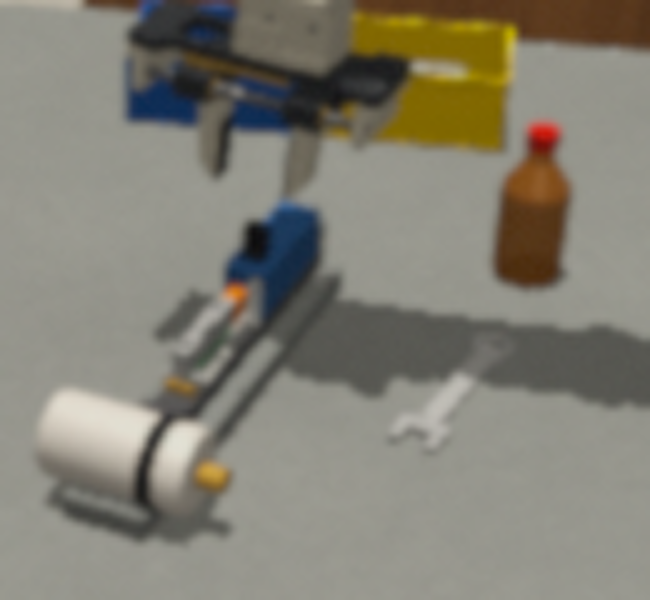

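The side view shows the strip lying between follower and gate, level. The grip at (266,147) matches the predicted (266,146), so I'll descend on it.

```bash
python3 -m jog '[50,-0.06,-0.1,0.4,0.07, 50,0.0,-0.02,0.4,0, 50,0,0,0.3,0]'
python3 -c "
from h import *
rel()"
```

```text
clock: 12.3
position: [0.543, -0.2153, 0.1242]
ee_rot: [2.512, 1.868, 0.115]
force: [0.3, 0.4, -0.3]
width: 0.545
t 12.30 along -122.2 lat -0.6 z 124.2 mm yaw 73.35 (73.1) pitch 3.04 roll 2.95 Falong 0.5 Flat -0.1 Fz -0.3 w 50.0
```

```bash
python3 -m jog '[50,-0.2,-0.02,0.05,0.03, 50,-0.03,-0.02,0.25,0, 50,0,0,0,0]'
python3 -c "
from h import *
rel()"
```

```text
clock: 12.55
position: [0.5392, -0.22, 0.1089]
ee_rot: [2.514, 1.871, 0.114]
force: [-0.2, 1.0, 0.6]
width: 0.546
t 12.55 along -127.8 lat 1.6 z 108.9 mm yaw 73.40 (73.1) pitch 3.16 roll 2.73 Falong 0.9 Flat 0.5 Fz 0.6 w 50.1
```

```bash
python3 -m jog '[50,0,0.03,-0.06,0, 0,0,0,0,0, 0,0,0,0,0, 0,0,0,0,0, 0,0,0,0,0, 0,0,0,0,0, 0,0,0,0,0]' 25
python3 -c "
from h import *
rel()"
```

```text
clock: 13.13
position: [0.5404, -0.2196, 0.1134]
ee_rot: [2.514, 1.872, 0.113]
force: [-3.8, 0.5, -1.8]
width: 0.198
t 13.13 along -127.1 lat 0.7 z 113.4 mm yaw 73.43 (73.1) pitch 3.16 roll 2.70 Falong -0.6 Flat 3.8 Fz -1.8 w 18.2
```

```bash
python3 -m jog '[0,0.12,0,0.005,0, 0,0.2,0,0.01,0, 0,0.2,0,0.01,0, 0,0.2,0,0.01,0, 0,0.2,0,0.01,0]'
python3 -c "
from h import *
rel()"
```

```text
clock: 13.55
position: [0.5502, -0.1867, 0.1134]
ee_rot: [2.518, 1.864, 0.107]
force: [-1.5, -3.3, 0.3]
width: 0.199
t 13.55 along -92.7 lat 0.8 z 113.4 mm yaw 73.09 (73.1) pitch 2.88 roll 2.67 Falong -3.6 Flat 0.5 Fz 0.3 w 18.3
```

```bash
python3 -m jog '[0,0.2,0,0.01,0, 0,0.2,0,0.01,0, 0,0.2,0,0.01,0, 0,0.2,0,0.01,0, 0,0.2,0,0.01,0, 0,0.2,0,0.01,0, 0,0.2,0,0.01,0, 0,0.2,0,0.01,0, 0,0.2,0,0.01,0]'
python3 -c "
from h import *
rel()"
```

```text
clock: 14.3
position: [0.5737, -0.1086, 0.1134]
ee_rot: [2.516, 1.866, 0.107]
force: [-0.5, -3.5, 0.2]
width: 0.197
t 14.30 along -11.1 lat 1.0 z 113.4 mm yaw 73.21 (73.1) pitch 2.89 roll 2.67 Falong -3.5 Flat -0.5 Fz 0.2 w 18.1
```

```bash
python3 -m jog '[0,0.2,0,0.01,0, 0,0.15,0,0.0,0, 0,0.12,0,0.0,0, 0,0.12,0,0,0]'
python3 -c "
from h import *
rel()"
python3 -m jog '[0,0.12,0,0,0, 0,0.12,0,0,0]'
python3 -c "
from h import *
rel()"
```

```text
clock: 14.63
position: [0.5779, -0.0947, 0.1133]
ee_rot: [2.517, 1.854, 0.084]
force: [-6.0, -16.9, 6.7]
width: 0.195
t 14.63 along 3.4 lat 1.0 z 113.3 mm yaw 72.78 (73.1) pitch 1.98 roll 2.49 Falong -17.9 Flat 0.9 Fz 6.7 w 17.9
clock: 14.8
position: [0.5781, -0.0944, 0.1133]
ee_rot: [2.52, 1.84, 0.066]
force: [-4.8, -14.2, 4.9]
width: 0.194
t 14.80 along 3.7 lat 0.9 z 113.3 mm yaw 72.31 (73.1) pitch 1.26 roll 2.36 Falong -14.9 Flat 0.4 Fz 4.9 w 17.8
```

```bash
python3 -m jog '[18,0,0,0,0, 40,0,0,0,0, 40,0,0,0,0, 50,0,0,0,0, 50,0,0,-0.5,0, 50,0,0,-0.8,0, 50,0,0,-0.8,0, 50,0,0,-0.8,0, 50,-0.8,0,-0.3,0, 50,-0.8,0,0,0, 50,-0.8,0,0,0, 50,-0.8,0,0,0, 50,-0.8,0,0,0, 50,0,0,0,0, 50,0,0,0,0]'
python3 - <<'E'
from h import *
rel(); c=cam("side");im=get_image("side")[:,:,::-1]; i2=get_image("scene")[:,:,::-1]
v=cv2.resize(im[125:215,215:345],None,fx=5,fy=5,interpolation=cv2.INTER_CUBIC)
O=G+U*.009; 
for n,cc in(("side",c),("scene",cam("scene"))): print(n,"grip expected shut", proj(cc,np.r_[O-U*.006,.094]), "front top edge", proj(cc,np.r_[O+U*.014,.08]))
w=cv2.resize(i2[165:220,115:245],None,fx=5,fy=5,interpolation=cv2.INTER_CUBIC)[:150*5]
cv2.imwrite("pics/z9.png",np.vstack([v,w])[:600*2]); print(np.vstack([v,w]).shape)
E
python3 -c "
import cv2;v=cv2.imread('pics/z9.png');cv2.imwrite('pics/z9.png',cv2.resize(v,None,fx=.8,fy=.8))"
```

```text
clock: 16.05
position: [0.5304, -0.2382, 0.2454]
ee_rot: [2.5, 1.868, 0.094]
force: [-0.2, 0.3, 0.0]
width: 0.546
t 16.05 along -147.7 lat 4.8 z 245.4 mm yaw 73.58 (73.1) pitch 2.09 roll 2.95 Falong 0.2 Flat 0.3 Fz 0.0 w 50.1
side grip expected shut [250.76025685 163.9284961 ] front top edge [248.2015454  170.18700841]
scene grip expected shut [193.65414398 189.03507575] front top edge [200.72392964 193.57761684]
(725, 650, 3)
```

The picture limit is reached, so I'll check numerically: cover position and grip in side, scene and wrist views.

```bash
python3 - <<'E'
from h import *
O=G+U*.009
for n in("side","scene","wrist"):
    c,im=snap(n,n+"9.png"); h=cv2.cvtColor(im,cv2.COLOR_RGB2HSV).astype(int)
    b=((h[...,0]>98)&(h[...,0]<125)&(h[...,1]>110)&(h[...,2]>50)).astype(np.uint8)
    if n=="side": b[:,:230]=0;b[:135]=0;b[:,330:]=0
    if n=="scene": b[:,:115]=0;b[:165]=0;b[230:]=0;b[:,300:]=0
    k=max(cv2.findContours(b,0,1)[0],key=cv2.contourArea)[:,0]
    A=np.array([((ray(c,u,v,.08)[:2]-O)@U*1e3,(ray(c,u,v,.08)[:2]-O)@N*1e3) for u,v in k])
    print(n,"blue bbox",k.min(0),k.max(0),"x range on z=.08 plane",A[:,0].min().round(1),A[:,0].max().round(1),"(want front +14)")
    m=(im.max(2)<45).astype(np.uint8); x0,y0=k.min(0)-6; x1,y1=k.max(0)+6; mm=np.zeros_like(m); mm[max(y0,0):y1,max(x0,0):x1]=m[max(y0,0):y1,max(x0,0):x1]
    cs=cv2.findContours(mm,0,1)[0]
    for q in sorted(cs,key=cv2.contourArea)[-2:]:
        p=q[:,0].mean(0); P=ray(c,*p,.094 if n!="wrist" else .108); print("  dark",p.round(1),cv2.contourArea(q),"x",((P[:2]-O)@U*1e3).round(1))
E
```

```text
side blue bbox [245 157] [264 180] x range on z=.08 plane -83.3 59.4 (want front +14)
  dark [254.5 180.5] 0.0 x 77.7
  dark [250.5 164.9] 14.0 x -0.3
scene blue bbox [166 182] [202 199] x range on z=.08 plane -89.8 18.0 (want front +14)
  dark [193.8 189.2] 31.5 x -5.3
  dark [181.4 199.4] 207.5 x -25.3
wrist blue bbox [236  20] [270 133] x range on z=.08 plane -94.5 14.0 (want front +14)
  dark [253.3  46.4] 74.5 x -16.3
```

```bash
python3 -c "
from h import *
rel(); print(sign_off())"
```

```text
t 16.30 along -145.6 lat 4.9 z 245.2 mm yaw 73.79 (73.1) pitch 2.09 roll 2.91 Falong -0.0 Flat 0.0 Fz 0.6 w 50.3
the job is handed in; nothing more can be done
None
```

I loaded the green-banded strip nearest the base, shut the cover over it, and handed the job in at 16.3 s. The sign-off gave no verdict.

- **Loading:** I pushed the follower back with the end of the strip to its stop, then lowered the strip behind the gate and released it. The wrist read at most about 11 N while pushing and 11 N upward as the back end touched the floor.
- **Strip after release:** The strip's front end came out within about 1 mm of the gate face, less than 1 mm off the centre line. The measurements fit it lying flat on the floor.
- **Gate shift:** d came out at about -9 mm, worked out from the cover's starting position.
- **Cover:** It slid at about 3.5 N, with no sign of striking the strip. It then stopped solidly at 15 to 18 N.
- **Cover position after release:** The wrist view put the front edge at x = +14.0 mm, so travel is about 132 mm. The scene view put the grip at -5.3 mm, where -6 is expected.

**Checks that disagreed or fell short:**
- The side view put the grip about 6 mm off, and its blue-mask range for the cover was unusable because that mask also takes in the cover's side faces.
- The tool had drifted 2 to 3 degrees of tilt by the time of release.
- I had used up the picture limit, so the final check was numerical only. The strip cannot be seen under the closed cover.
- I did not re-measure the other things on the bench. The arm never came near them low down.

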